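# Sort copier roller bushings with a stepped go/no-go gauge

## Robot

A 6-joint arm with a two-finger parallel gripper is mounted at the origin on the work surface. World frame = base frame: x ahead of the robot, y to its left, z up, the work surface at z = 0. Lengths are in m, angles in rad, forces in N, time in s.
With the tool pointing down it reaches from about 0.25 to 0.725 m from the base axis. Payload 4 kg.
Tool frame: the origin (TCP) lies on the centre line of the jaws, within the pads' length; the fingertips stand ahead of it and the grasp point (between the pads) lies 11 mm behind it (bot.tip_extent is the z of the fingertips in the tool frame, in m); z points along the fingers, y is the direction in which the jaws open and shut (so a half turn about z gives the same grasp; the last joint's range is limited). The gripper opens to 85 mm and grips with 20 to 120 N. Pads are 22 mm wide; open, the fingers measure 114 mm over their backs; the gripper's body (76 mm by 85 mm) begins 54 mm behind the grasp point. The pads swing forward as they close: fully open they stand 13 mm farther back than shut.
Start: joints at [-1.247, 0.241, 0.005, 1.335, 0, 1.571], TCP at [0.159, -0.474, 0.219] pointing down, gripper open.
Joint ranges: [-2.72, 2.72], [-1.05, 1.87], [-1.09, 1.28], [-1.99, 2.15], [-1.42, 1.44], [-3.14, 3.14]. Speed limits (rad/s): [2.79, 2.79, 3.14, 3.14, 3.14, 3.14].

## Interface

Orientations are given as a unit quaternion [x, y, z, w].
In Python, from workcell import bot gives the robot as it stands.
- The arm moves only by the shell command python3 -m jog 'ROWS'. ROWS is JSON, a list that holds one entry, the list of rows, each a list of 7 numbers: the shift along the world's x, y, z in m, then the turn, a rotation vector about the world's x, y, z in degrees, then the closure in counts, from 0 (fully open) to 255 (shut). In form: [[[tx, ty, tz, ax, ay, az, fingers], ...]]. A call has 1 to 10 rows; each row is the pose to reach, as a shift and turn from the pose commanded when the call began; what a row does not reach only later rows make up. A row lasts 1/12 s, in which the tool goes at most 41.7 mm and 7.16 degrees, less where a joint would pass 70% of its speed; a pose out of reach is approached as far as the arm can. A call with a gripper value outside its range is refused whole. The fingers move at their own pace and stop on an object; the grip force is fixed at half the most. Time passes only in rows, so rows that repeat a pose let the fingers close. It gives the time, the measured TCP pose, the force and the opening at its end, in the units of the state.
- bot.get_obs(): the state, without advancing time (a new reading comes with each control period).
- bot.camera(name): name is "scene" or "top" or "wrist"; returns the picture (420x560x3 uint8, blue, green, red); there is no depth.
- bot.camera_model(name): a dict with "K" (3x3 intrinsics, pixels), "k1" (the pictures are not rectified: a ray, as slopes to the right and down, at radius r is drawn at 1 + k1 r^2 times it, then the intrinsics apply), "T" (4x4, takes a point from camera to world coordinates). Camera axes: x right, y down, z forward; pixel columns grow to the right and rows downward; lengths in m; the calibration is good to about 2 mm. A picture is of the moment at which its call begins: read the wrist's pose just before it. camera_model takes no time and is no camera call; for the wrist camera it gives the pose at the moment of the call.
- bot.job_done(): hands the job in, once; it reports no verdict.
The state is a dict: "clock": time; "joint_pos": joint angles; "joint_vel": joint speeds; "tau": joint torques, N m; "eef_pos": TCP position; "tool_rot": TCP orientation; "ft_force": force on the tool from outside, world axes, zero at the start; "ft_torque": the same for the moment, N m; "grip_width": finger opening in m.
Only numpy, scipy, OpenCV 4.12 (cv2) and the standard library are available. Lean on these libraries where they do the work, as an engineer would, in place of code of your own. Each camera call takes 0.05 s, during which the arm holds its last target. There are 200 camera calls.

## Task

Take the go/no-go gauge from its stand and gently try it in the brass bushings: the right one takes the pin only as far as its step, an oversize one swallows it up to the handle, an undersize one does not let it in. Moving the carriers only with the gauge, never with the fingers, first slide the oversize one fully home in the red bay with the gauge sunk in it up to the handle, then slide the right one fully home in the green bay and leave the gauge standing in it down to its step. Leave the undersize one where it is, never press or push hard (stay under 30 N), and do not disturb the other things on the desk.

Things in the scene. Friction and masses are not known exactly. Their poses are not given: they have to be found in the camera images.
- gauge_grip (a point): centre of the handle of the go/no-go gauge: an upright square handle 20 x 20 mm, 54 mm tall, blue with a yellow band, above a stepped steel pin; the pin points down (-z), x and y are square to the handle's sides. Whole gauge 82 mm long, 0.14 kg. This point is 55 mm above the pin's tip
- gauge_tip (a point): tip of the gauge's pin, z up along the gauge. From the tip up: cone 6 to 12 mm wide in 4 mm, 12 mm go pin to 14 mm, cone to 16 mm wide at 16.5 mm, 16 mm no-go pin to 28 mm, then the handle. Sinks about 2 mm into an undersize bore, 15 mm (to its step) into the right one, 28 mm (to its handle) into the oversize one. Starts upright in the stand
- stand: black fixed block 70 x 70 x 32 mm with a hole of about 19 mm in the middle of its top, in which the gauge stands at the start; origin at the centre of its underside
- carrier_1: loose round grey carrier, 64 mm across, 18 mm high, origin at the centre of its underside, z up. In its middle stands a brass bushing 37 mm across, 32 mm high, with 1 mm play all round, top 36 mm above the carrier's underside, blind bore 29 mm deep. Together about 0.24 kg; slides on the mat
- carrier_2: same as carrier_1. Of the three bushings one is undersize (bore 9.5 mm), one right (13.5 mm), one oversize (17.5 mm); which carrier holds which changes every time, and neither name nor place tells
- carrier_3: same as carrier_1: round grey carrier with a brass bushing, origin at the centre of its underside
- green_bay: green plastic bay fixed to the desk: a U of walls 14 mm high, 70 mm wide inside, open to its -x. Origin: on the mat, where a carrier's centre lies when home against the end stop (stop face at x = +32 mm, side walls at y = +-35 mm from x = -41 mm on). Yaw varies. For the bushing that fits
- red_bay: red plastic bay fixed to the desk: a U of walls 14 mm high, 70 mm wide inside, open to its -x. Origin: on the mat, where a carrier's centre lies when home against the end stop (stop face at x = +32 mm, side walls at y = +-35 mm from x = -41 mm on). Yaw varies. For the oversize bushing
- mat: flat grey mat fixed on the desk, 340 x 500 mm, 2 mm thick, under the carriers and bays; origin under its centre
- paper_cup: white paper cup, 76 mm across, 90 mm high, origin under its centre; leave alone
- mouse: white computer mouse 100 x 58 x 26 mm, origin under its centre; leave alone
- tape_roll: yellow roll of tape lying flat, 76 mm across, 20 mm high, origin under its centre; leave alone
- stapler: red and black stapler 36 x 130 x 42 mm, long along its y, origin under its centre; leave alone
- marker: blue marker pen with black cap lying along its y, 16 x 130 x 15 mm, origin under its centre; leave alone
Things that resemble listed ones, but are neither listed nor needed, are in the scene too. Of the things that look like the green_bay, the middle-sized one is meant.

How it is judged:
On the way:
1. the oversize bushing's carrier is home in the red bay while the gauge is sunk in that bushing up to its handle (((z of gauge_tip in the frame of carrier_1 between 0.002 and 0.013 m and horizontal distance between gauge_tip and carrier_1 below 0.007 m and horizontal distance between carrier_1 and red_bay below 0.007 m) or (z of gauge_tip in the frame of carrier_2 between 0.002 and 0.013 m and horizontal distance between gauge_tip and carrier_2 below 0.007 m and horizontal distance between carrier_2 and red_bay below 0.007 m) or (z of gauge_tip in the frame of carrier_3 between 0.002 and 0.013 m and horizontal distance between gauge_tip and carrier_3 below 0.007 m and horizontal distance between carrier_3 and red_bay below 0.007 m))), for 0.2 s.
At the end, for the whole second after the job is handed in: Gauge released, upright (0.15 rad) in a bushing, its tip 16-26 mm above that carrier's underside (at the step); that carrier within 7 mm of the green bay's origin, the oversize one within 7 mm of the red bay's, the third moved under 30 mm; carriers flat (0.06 rad), at rest (((z of gauge_tip in the frame of carrier_1 between 0.016 and 0.026 m and horizontal distance between gauge_tip and carrier_1 below 0.007 m and horizontal distance between carrier_1 and green_bay below 0.007 m and horizontal distance between carrier_2 and red_bay below 0.007 m and distance of carrier_3 from where it was at the start of the episode below 0.03 m) or (z of gauge_tip in the frame of carrier_1 between 0.016 and 0.026 m and horizontal distance between gauge_tip and carrier_1 below 0.007 m and horizontal distance between carrier_1 and green_bay below 0.007 m and horizontal distance between carrier_3 and red_bay below 0.007 m and distance of carrier_2 from where it was at the start of the episode below 0.03 m) or (z of gauge_tip in the frame of carrier_2 between 0.016 and 0.026 m and horizontal distance between gauge_tip and carrier_2 below 0.007 m and horizontal distance between carrier_2 and green_bay below 0.007 m and horizontal distance between carrier_1 and red_bay below 0.007 m and distance of carrier_3 from where it was at the start of the episode below 0.03 m) or (z of gauge_tip in the frame of carrier_2 between 0.016 and 0.026 m and horizontal distance between gauge_tip and carrier_2 below 0.007 m and horizontal distance between carrier_2 and green_bay below 0.007 m and horizontal distance between carrier_3 and red_bay below 0.007 m and distance of carrier_1 from where it was at the start of the episode below 0.03 m) or (z of gauge_tip in the frame of carrier_3 between 0.016 and 0.026 m and horizontal distance between gauge_tip and carrier_3 below 0.007 m and horizontal distance between carrier_3 and green_bay below 0.007 m and horizontal distance between carrier_1 and red_bay below 0.007 m and distance of carrier_2 from where it was at the start of the episode below 0.03 m) or (z of gauge_tip in the frame of carrier_3 between 0.016 and 0.026 m and horizontal distance between gauge_tip and carrier_3 below 0.007 m and horizontal distance between carrier_3 and green_bay below 0.007 m and horizontal distance between carrier_2 and red_bay below 0.007 m and distance of carrier_1 from where it was at the start of the episode below 0.03 m)) and angle between gauge_tip's own z axis and vertical below 0.15 rad and angle between each of carrier_1, carrier_2, carrier_3's own z axis and vertical below 0.06 rad and linear speed of each of carrier_1, carrier_2, carrier_3 below 0.02 m/s); the robot touches nothing.
It fails at once if a carrier is pressed onto the mat with more than 35 N (the gauge is forced) (contact force between any of carrier_1, carrier_2, carrier_3 and mat above 35 N).
It fails at once if a carrier is rammed into a bay with more than 35 N (contact force between any of carrier_1, carrier_2, carrier_3 and green_bay above 35 N or contact force between any of carrier_1, carrier_2, carrier_3 and red_bay above 35 N).
It fails at once if the fingers handle a carrier (more than 2 N) (contact force between the fingers and carrier_1 above 2 N or contact force between the fingers and carrier_2 above 2 N or contact force between the fingers and carrier_3 above 2 N).
It fails at once if something else on the desk is moved by more than 30 mm (distance of any of paper_cup, mouse, tape_roll, stapler, marker from where it was at the start of the episode above 0.03 m).
It also fails if it takes over 72 s, if anything falls off the work surface, if the arm or the gripper's body presses on something with over 40 N, if the wrist force passes 120 N, or if a joint passes its speed limit or range.

## Working session

There is one attempt and no reset: what is moved stays moved. The work goes in short steps, Python scripts to look and compute and a shell command to move; the robot and the scene stay as the last step left them, time stands still between calls to the robot, and variables do not carry over. Pictures are saved under pics/ and viewed, about 8 in all and at most 12, crops included, and the job is handed in when it is done.

```bash
ls; mkdir -p pics; cat > h.py <<'E'
import numpy as np, cv2
from workcell import bot
def ray(cam,u,v,M=None):
    m=M or bot.camera_model(cam); K=np.array(m["K"]);T=np.array(m["T"])
    d=np.array([(u-K[0,2])/K[0,0],(v-K[1,2])/K[1,1]]); s=d.copy()
    for _ in range(20): s=d/(1+m["k1"]*(s@s))
    return T[:3,3],T[:3,:3]@np.array([s[0],s[1],1])
def onz(cam,u,v,z,M=None):
    o,d=ray(cam,u,v,M); return o+d*(z-o[2])/d[2]
def proj(cam,p,M=None):
    m=M or bot.camera_model(cam); K=np.array(m["K"]);T=np.array(m["T"])
    c=T[:3,:3].T@(np.array(p)-T[:3,3]); s=c[:2]/c[2]; s=s*(1+m["k1"]*(s@s))
    return K[0,0]*s[0]+K[0,2],K[1,1]*s[1]+K[1,2]
E
python3 - <<'E'
from h import *
a=bot.camera("top");b=bot.camera("scene")
cv2.imwrite("pics/top.png",a);cv2.imwrite("pics/scene.png",b)
cv2.imwrite("pics/top_v.png",cv2.resize(a,(800,600),interpolation=cv2.INTER_CUBIC))
print(bot.get_obs(), bot.tip_extent)
for c in("top","scene"):print(bot.camera_model(c))
E
```

```text
pics
{'clock': 0.1, 'joint_pos': array([-1.24701811e+00,  2.41360507e-01,  3.84954324e-03,  1.33521560e+00,
       -1.24739060e-05,  1.57079514e+00]), 'joint_vel': array([ 0.00055974, -0.00278609,  0.00451775,  0.00082851,  0.00138467,
        0.00170941]), 'tau': array([-8.77482616e-04, -3.73137760e+01,  2.53010595e+01,  1.08430334e-02,
       -3.29546958e-05, -9.94072025e-07]), 'eef_pos': array([ 0.1588806 , -0.47345208,  0.218287  ]), 'tool_rot': array([ 9.86923996e-01,  1.61183418e-01, -1.61715034e-04, -9.51491489e-04]), 'ft_force': array([1.28701068, 0.38479609, 0.49052544]), 'ft_torque': array([ 0.02780017,  0.01151698, -0.0098526 ]), 'grip_width': 0.08572257967582374} 0.008
{'K': array([[485.05277228,   0.        , 278.98083538],
       [  0.        , 485.05277228, 215.57893995],
       [  0.        ,   0.        ,   1.        ]]), 'k1': 0.03792577718516633, 'T': array([[-0.01587592, -0.99715051,  0.07374828,  0.44607003],
       [-0.99963127,  0.01745384,  0.02080102, -0.01016842],
       [-0.02202894, -0.07339085, -0.99705993,  1.27203879],
       [ 0.        ,  0.        ,  0.        ,  1.        ]])}
{'K': array([[417.14053424,   0.        , 289.73952862],
       [  0.        , 417.14053424, 209.10887746],
       [  0.        ,   0.        ,   1.        ]]), 'k1': -0.01938433241168996, 'T': array([[ 0.26188868,  0.79120448, -0.55263893,  1.03621487],
       [ 0.96497853, -0.20566142,  0.16284904, -0.12933919],
       [ 0.01519038, -0.57593302, -0.81735574,  0.80138945],
       [ 0.        ,  0.        ,  0.        ,  1.        ]])}
```

View pics/top_v.png

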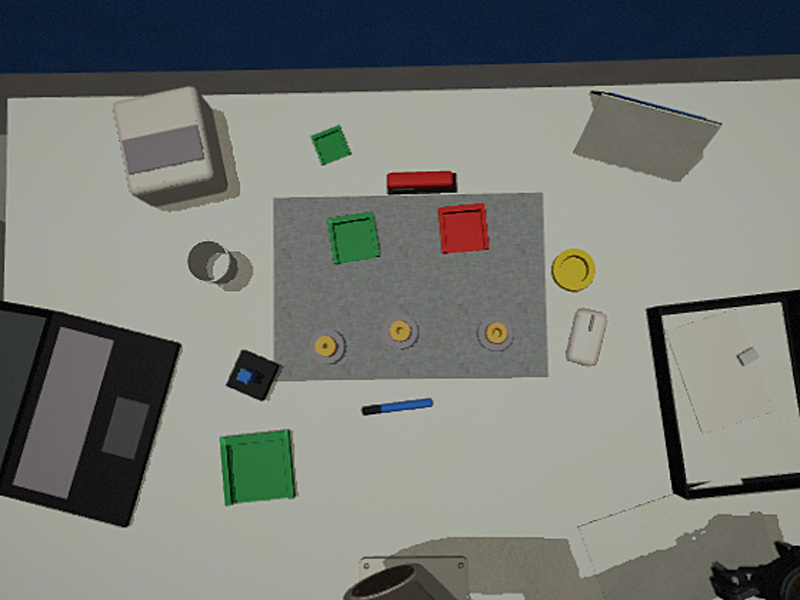

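View pics/scene.png

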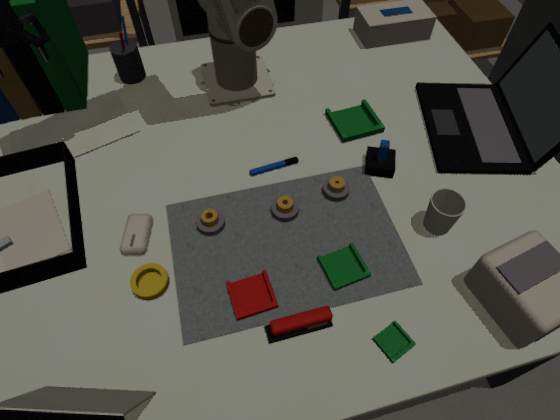

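Top view (800x600): the gauge is in the black stand at (247,376). Carriers are at (326,346), (401,331) and (495,333). The red bay is at (463,229). There are three green bays: (331,145) small, (355,238) middle and (258,467) large, so I choose the middle one on the mat. Next is a close crop.

```bash
python3 - <<'E'
from h import *
a=cv2.imread("pics/top.png")
c=cv2.resize(a[140:290,160:360],None,fx=4,fy=4,interpolation=cv2.INTER_CUBIC)
cv2.imwrite("pics/crop.png",c)
E
```

```text
(no output)
```

View pics/crop.png

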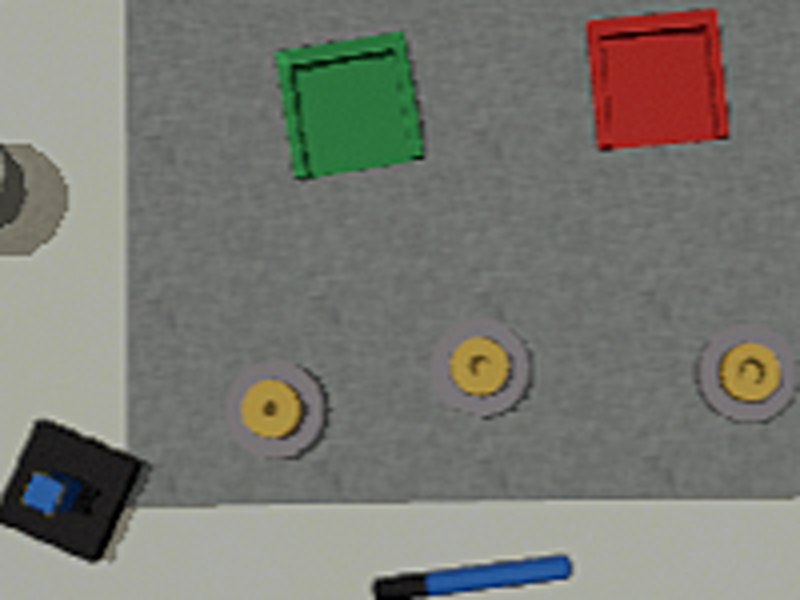

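```bash
cat >> h.py <<'E'
def cr(x,y,z): return onz("top",160+(x+.5)/4-.5,140+(y+.5)/4-.5,z)
E
python3 - <<'E'
from h import *
np.set_printoptions(precision=4,suppress=True)
for n,c in (("green",[(277,50),(405,32),(424,157),(298,178)]),("red",[(588,20),(716,10),(728,137),(600,150)])):
    P=np.array([cr(*p,.016)[:2] for p in c]); 
    ax=(P[0]+P[1]-P[2]-P[3])/2; L=np.linalg.norm(ax); ax/=L
    print(n,"L",L,"W",np.linalg.norm(P[0]-P[1]),np.linalg.norm(P[2]-P[3]),"org",(P[2]+P[3])/2+.041*ax,"yaw",np.degrees(np.arctan2(ax[1],ax[0])), "centre",P.mean(0))
for p in [(271,408),(480,366),(750,372)]: print("bush",cr(*p,.038))
for p in [(44,493)]: print("gauge",cr(*p,.086))
S=np.array([cr(*p,.032)[:2] for p in [(42,420),(148,463),(97,562),(0,520)]]);print("stand",S.mean(0),S[1]-S[0],np.degrees(np.arctan2(*(S[1]-S[0])[::-1])))
from scipy.spatial.transform import Rotation as R
o=bot.get_obs();print(R.from_quat(o["tool_rot"]).as_matrix(),o["eef_pos"])
M=bot.camera_model("wrist");T=M["T"];print(M["K"],M["k1"]);Rt=R.from_quat(o["tool_rot"]).as_matrix();print(Rt.T@T[:3,:3],Rt.T@(T[:3,3]-o["eef_pos"]))
E
```

```text
green L 0.08474161523869757 W 0.08486468740889158 0.08347795800201342 org [0.6702 0.0966] yaw 8.239164568904494 centre [0.6715 0.0968]
red L 0.08511376766548195 W 0.08382179149487504 0.08362579183788563 org [ 0.6824 -0.1043] yaw 4.015900665277454 centre [ 0.684  -0.1042]
bush [0.4732 0.148  0.038 ]
bush [0.4976 0.0146 0.038 ]
bush [ 0.491  -0.1565  0.038 ]
gauge [0.4227 0.281  0.086 ]
stand [0.4225 0.2765] [-0.0286 -0.0679] -112.82971688205808
[[ 0.948   0.3182 -0.0006]
 [ 0.3182 -0.948   0.0018]
 [-0.     -0.0019 -1.    ]] [ 0.1589 -0.4735  0.2183]
[[363.1478   0.     277.489 ]
 [  0.     363.1478 209.7743]
 [  0.       0.       1.    ]] -0.0679687741058269
[[ 0.0007 -0.9572 -0.2894]
 [ 1.      0.0009 -0.0005]
 [ 0.0007 -0.2894  0.9572]] [ 0.075   0.0003 -0.1543]
```

```bash
python3 -m jog '[[[0.013,0.038,0,0,0,0,0],[0.026,0.075,0,0,0,0,0],[0.039,0.113,0,0,0,0,0],[0.053,0.151,0,0,0,0,0],[0.066,0.188,0,0,0,0,0],[0.079,0.226,0,0,0,0,0],[0.092,0.264,0,0,0,0,0],[0.106,0.301,0,0,0,0,0],[0.119,0.339,0,0,0,0,0],[0.132,0.377,0,0,0,0,0]]]'; python3 -c "
from h import *
print(bot.get_obs()['joint_pos'])"
```

```text
clock: 0.93
eef_pos: [0.2909, -0.0952, 0.2191]
tool_rot: [0.987, 0.161, 0.0, 0.0]
ft_force: [0.7, -0.1, 0.4]
grip_width: 0.0856
[-3.16336009e-01 -1.51776609e-01 -4.09888669e-01  1.31227141e+00
 -7.95676109e-06  2.50237496e+00]
```

```bash
python3 -m jog '[[[0.013,0.038,0,0,0,7,0],[0.026,0.075,0,0,0,14,0],[0.039,0.113,0,0,0,21,0],[0.053,0.151,0,0,0,28,0],[0.066,0.188,0,0,0,35,0],[0.079,0.226,0,0,0,42,0],[0.092,0.264,0,0,0,49,0],[0.106,0.301,0,0,0,56,0],[0.119,0.339,0,0,0,63,0],[0.132,0.372,0,0,0,70,0]]]'; python3 -m jog '[[[0,0,0,0,0,7,0],[0,0,0,0,0,14,0],[0,0,0,0,0,21,0],[0,0,0,0,0,28,0],[0,0,0,0,0,35,0],[0,0,0,0,0,42,0],[0,0,0,0,0,49,0],[0,0,0,0,0,56,0],[0,0,0,0,0,63,0],[0,0,0,0,0,68.7,0]]]';  python3 - <<'E'
from h import *
print(bot.get_obs()['joint_pos'],bot.get_obs()['tool_rot'])
import pickle
M=bot.camera_model("wrist");a=bot.camera("wrist");pickle.dump(M,open("w1.pkl","wb"))
cv2.imwrite("pics/w1.png",a);print(proj("wrist",[.4225,.279,.086],M),proj("wrist",[.4225,.2765,.032],M))
E
```

```text
clock: 1.77
eef_pos: [0.423, 0.2775, 0.2185]
tool_rot: [0.713, 0.701, -0.0, -0.0]
ft_force: [0.7, -0.5, 0.4]
grip_width: 0.0856
clock: 2.6
eef_pos: [0.4228, 0.2748, 0.2186]
tool_rot: [0.194, 0.981, -0.0, -0.0]
ft_force: [0.2, 0.4, 0.2]
grip_width: 0.0855
[ 5.76373058e-01  2.50204928e-01  1.61872782e-02  1.33803238e+00
 -2.40952092e-05  9.67671619e-01] [ 1.94403423e-01  9.80921463e-01 -4.45914091e-04 -4.40735055e-04]
(np.float64(281.44796740088543), np.float64(191.2815294868784)) (np.float64(278.45566570585845), np.float64(178.70212938158195))
```

View pics/w1.png

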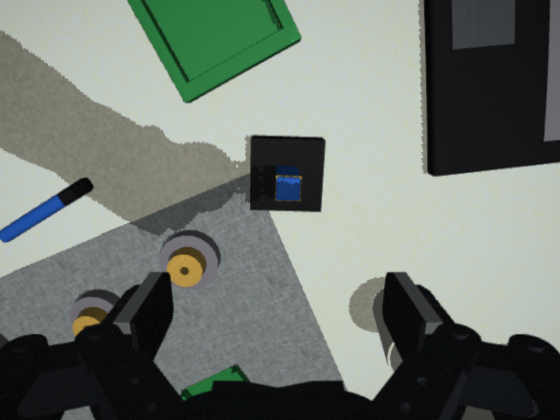

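```bash
python3 - <<'E'
from h import *
a=cv2.imread("pics/w1.png")
cv2.imwrite("pics/w1c.png",cv2.resize(a[160:210,260:320],None,fx=10,fy=10,interpolation=cv2.INTER_CUBIC))
E
```

```text
(no output)
```

View pics/w1c.png

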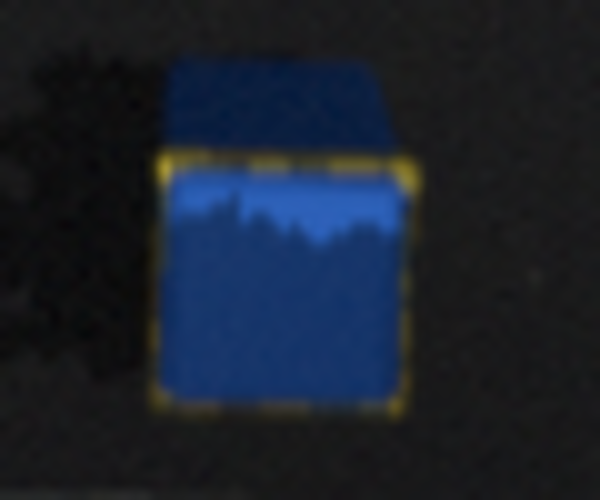

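```bash
python3 - <<'E'
from h import *
import pickle
M=pickle.load(open("w1.pkl","rb"))
P=np.array([onz("wrist",259.55+x/10,159.55+y/10,.086,M)[:2] for x,y in [(163,165),(412,168),(405,405),(157,403)]])
print(P,P.mean(0))
ang=lambda d:np.degrees(np.arctan2(d[1],d[0]))
for i in range(4): d=P[(i+1)%4]-P[i]; print(np.linalg.norm(d),ang(d))
S=np.array([onz("wrist",u,v,.032,M)[:2] for u,v in [(252,137),(325,139),(321,211),(250,208)]]);print(S.mean(0),ang(S[1]-S[0]))
o=bot.get_obs();from scipy.spatial.transform import Rotation as R
print(ang(R.from_quat(o["tool_rot"]).as_matrix()[:2,0]),o["eef_pos"])
E
```

```text
[[0.40913257 0.27960157]
 [0.41696945 0.29801067]
 [0.4351346  0.29029372]
 [0.42724948 0.27158221]] [0.42212152 0.28487204]
0.02000779515394598 66.94023028704412
0.019736361625862266 -23.016839742286475
0.020305072813935558 -112.85076786499334
0.01981243624044789 156.1236582512397
[0.42200042 0.28553039] 66.11064748666978
157.71240843329036 [0.42275631 0.27478417 0.21855449]
```

Gauge handle top centre is at (288,188), which gives (0.422,0.285), yaw ≈157°. I'm going down to grasp it.

```bash
python3 -m jog '[[[-0.001,0.010,-0.02,0,0,-0.5,0],[-0.001,0.010,-0.055,0,0,-0.5,0],[-0.001,0.010,-0.09,0,0,-0.5,60],[-0.001,0.010,-0.125,0,0,-0.5,60],[-0.001,0.010,-0.15,0,0,-0.5,60],[-0.001,0.010,-0.166,0,0,-0.5,60],[-0.001,0.010,-0.166,0,0,-0.5,60]]]'; python3 -m jog '[[[0,0,0,0,0,0,255],[0,0,0,0,0,0,255],[0,0,0,0,0,0,255],[0,0,0,0,0,0,255],[0,0,0,0,0,0,255],[0,0,0,0,0,0,255]]]'
```

```text
clock: 3.23
eef_pos: [0.4188, 0.2828, 0.0488]
tool_rot: [0.202, 0.979, -0.003, -0.003]
ft_force: [-0.5, -1.0, -0.5]
grip_width: 0.0653
clock: 3.73
eef_pos: [0.4232, 0.2858, 0.0548]
tool_rot: [0.202, 0.979, 0.001, 0.001]
ft_force: [-0.9, -0.4, 6.3]
grip_width: 0.0187
```

```bash
python3 -m jog '[[[0,0,0.008,0,0,0,255],[0,0,0.02,0,0,0,255],[0,0,0.045,0,0,0,255],[0,0,0.08,0,0,0,255],[0,0,0.12,0,0,0,255],[0,-0.005,0.16,0,0,0,255],[0.015,-0.03,0.19,0,0,5,255],[0.03,-0.065,0.20,0,0,10,255],[0.045,-0.1,0.20,0,0,16,255],[0.06,-0.135,0.20,0,0,22.8,255]]]'; python3 -m jog '[[[0.015,-0.035,0,0,0,0,255],[0.03,-0.07,0,0,0,0,255],[0.045,-0.11,0,0,0,0,255],[0.045,-0.14,0,0,0,0,255],[0.045,-0.15,0,0,0,0,255],[0.045,-0.15,0,0,0,0,255],[0.045,-0.15,0,0,0,0,255]]]';  python3 - <<'E'
from h import *
print(bot.get_obs()['joint_pos'])
import pickle
M=bot.camera_model("wrist");a=bot.camera("wrist");pickle.dump(M,open("w2.pkl","wb"))
cv2.imwrite("pics/w2.png",a)
for p in ([.4732,.148,.038],[.4976,.0146,.038],[.491,-.1565,.038]): print(proj("wrist",p,M))
cv2.imwrite("pics/w2v.png",cv2.resize(a,(800,600),interpolation=cv2.INTER_CUBIC))
E
```

```text
clock: 4.57
eef_pos: [0.482, 0.1507, 0.255]
tool_rot: [0.004, 1.0, 0.0, 0.001]
ft_force: [0.7, -1.0, -2.2]
grip_width: 0.0186
clock: 5.15
eef_pos: [0.5258, 0.0018, 0.2531]
tool_rot: [0.008, 1.0, 0.0, -0.0]
ft_force: [0.6, 0.4, -1.7]
grip_width: 0.0187
[2.99773575e-03 2.81870550e-01 1.47914334e-01 1.43766521e+00
 7.11851277e-04 1.89544721e-02]
(np.float64(421.7446890678949), np.float64(120.22795985604564))
(np.float64(289.1729419118724), np.float64(145.96070526024255))
(np.float64(121.38549414697374), np.float64(142.898871122088))
```

View pics/w2v.png

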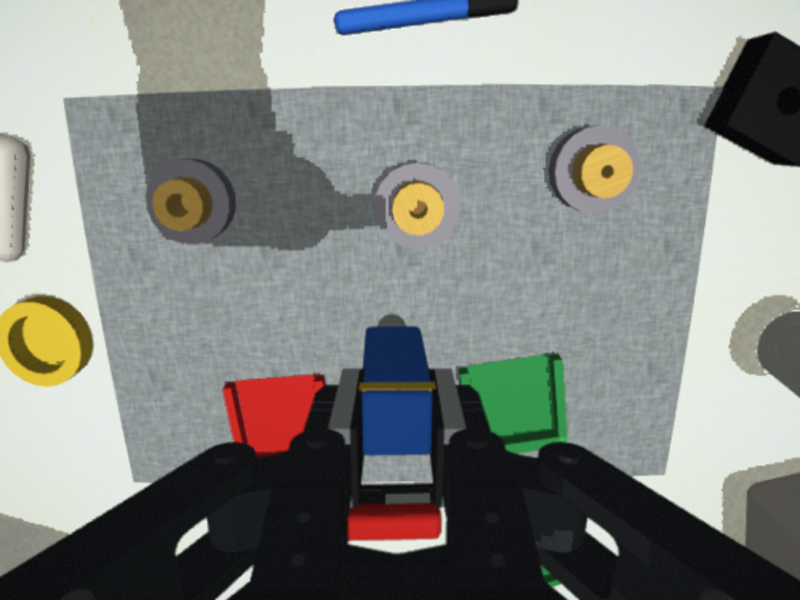

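```bash
python3 - <<'E'
from h import *
import pickle
np.set_printoptions(precision=4,suppress=True)
M=pickle.load(open("w2.pkl","rb"));s=.7
f=lambda x,y,z: onz("wrist",(x+.5)*s-.5,(y+.5)*s-.5,z,M)[:2]
e=bot.get_obs()["eef_pos"];print(e)
for p in [(179,206),(419,208),(608,171)]:print("bore",f(*p,.038))
for p in [(181,204),(417.5,208),(607,171)]:print("bush",f(*p,.038))
H=np.array([f(x,y,e[2]+.034) for x,y in [(363,388),(432,388),(432,455),(363,455)]]);print(H,H.mean(0)-e[:2])
for n,l,r in (("green",(458,366),(562,355)),("red",(224,386),(324,375))):
    a,b=f(*l,.016),f(*r,.016); d=(b-a);w=np.linalg.norm(d);d/=w; ax=np.array([d[1],-d[0]]); ax*=np.sign(ax[0])
    print(n,w,(a+b)/2+.041*ax,np.degrees(np.arctan2(ax[1],ax[0])))
E
```

```text
[0.5259 0.0026 0.2532]
bore [ 0.4923 -0.1527]
bore [0.4971 0.0186]
bore [0.4725 0.1517]
bush [ 0.4909 -0.1511]
bush [0.4971 0.0176]
bush [0.4725 0.151 ]
[[ 0.513  -0.0064]
 [ 0.5133  0.0112]
 [ 0.5332  0.0114]
 [ 0.5329 -0.0071]] [-0.0028 -0.0003]
green 0.08591687730620412 [0.6657 0.0979] 5.418058245476081
red 0.0852435276185485 [ 0.6807 -0.0973] 6.183642432407139
```

```bash
python3 -m jog '[[[-0.01,-0.038,0,0,0,0,255],[-0.02,-0.076,-0.01,0,0,0,255],[-0.03,-0.11,-0.03,0,0,0,255],[-0.034,-0.14,-0.06,0,0,0,255],[-0.0345,-0.1525,-0.09,0,0,0,255],[-0.0345,-0.1525,-0.12,0,0,0,255],[-0.0345,-0.1525,-0.14,0,0,0,255],[-0.0345,-0.1525,-0.149,0,0,0,255],[-0.0345,-0.1525,-0.149,0,0,0,255],[-0.0345,-0.1525,-0.149,0,0,0,255]]]'; python3 -m jog '[[[0,0,0,0,0,0,255],[0,0,0,0,0,0,255]]]';python3 - <<'E'
from h import *
import pickle
M=bot.camera_model("wrist");a=bot.camera("wrist");pickle.dump(M,open("w3.pkl","wb"))
cv2.imwrite("pics/w3.png",a)
b=bot.camera("scene");cv2.imwrite("pics/s3.png",b)
u,v=map(int,proj("scene",[.492,-.153,.07]))
c=np.hstack([cv2.resize(a[80:380,180:380],(400,600)),cv2.resize(b[v-45:v+45,u-30:u+30],(400,600),interpolation=cv2.INTER_CUBIC)]);print(u,v)
cv2.imwrite("pics/c3.png",c)
E
```

```text
clock: 6.03
eef_pos: [0.4924, -0.1494, 0.1047]
tool_rot: [0.006, 1.0, 0.0, 0.0]
ft_force: [0.5, 0.4, -0.9]
grip_width: 0.0189
clock: 6.2
eef_pos: [0.4935, -0.1504, 0.106]
tool_rot: [0.007, 1.0, -0.001, 0.002]
ft_force: [1.0, 0.0, -1.4]
grip_width: 0.0184
207 207
```

View pics/c3.png

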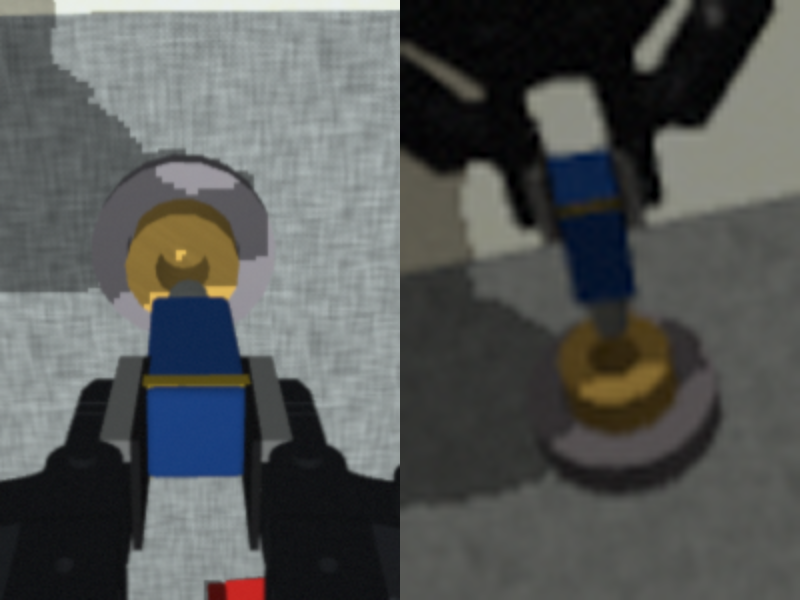

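```bash
python3 - <<'E'
from h import *
import pickle
np.set_printoptions(precision=4,suppress=True)
M=pickle.load(open("w3.pkl","rb"))
print("bush",onz("wrist",180+182.5/2,80+257/2,.038,M), "bore", onz("wrist",180+182.5/2,80+267/2,.038,M))
e=bot.get_obs()["eef_pos"];print(e)
for z in(.034,): 
  H=np.array([onz("wrist",180+x/2,80+y/2,e[2]+z,M)[:2] for x,y in[(147,386),(245,386),(243,476),(149,476)]]);print(H,H.mean(0)-e[:2])
print("pin edge",onz("wrist",180+188/2,80+285/2,e[2]-.035,M))
# scene
S=lambda x,y,z:onz("scene",177+x*60/400,162+y*90/600,z)
print("scene bore",S(613,357,.038),"bush",S(613,362,.038),"pin tip",S(613,338,e[2]-.049))
E
```

```text
bush [ 0.4875 -0.1541  0.038 ] bore [ 0.4908 -0.1541  0.038 ]
[ 0.493  -0.1505  0.1056]
[[ 0.4814 -0.1588]
 [ 0.4816 -0.1408]
 [ 0.5008 -0.141 ]
 [ 0.5006 -0.1591]] [-0.0019  0.0006]
pin edge [ 0.4857 -0.152   0.0706]
scene bore [ 0.5253 -0.0263  0.038 ] bush [ 0.5273 -0.0268  0.038 ] pin tip [ 0.5305 -0.0271  0.0566]
```

```bash
python3 - <<'E'
from h import *
np.set_printoptions(precision=4,suppress=True)
e=bot.get_obs()["eef_pos"]
S=lambda x,y,z:onz("scene",177+(x-400)*60/400,162+y*90/600,z)
print("bush top left/right",S(557,362,.038),S(670,362,.038),"bore",S(613,357,.038),"pin",S(612,335,e[2]-.049+.002))
E
```

```text
bush top left/right [ 0.4893 -0.1727  0.038 ] [ 0.4987 -0.1366  0.038 ] bore [ 0.492  -0.1545  0.038 ] pin [ 0.498  -0.1528  0.0586]
```

```bash
python3 -m jog '[[[-0.002,-0.003,-0.005,0,0,0,255],[-0.002,-0.003,-0.012,0,0,0,255],[-0.002,-0.003,-0.018,0,0,0,255],[-0.002,-0.003,-0.022,0,0,0,255],[-0.002,-0.003,-0.025,0,0,0,255],[-0.002,-0.003,-0.025,0,0,0,255]]]'
```

```text
clock: 6.8
eef_pos: [0.489, -0.1533, 0.0779]
tool_rot: [0.007, 1.0, 0.0, -0.001]
ft_force: [-0.2, -0.1, -0.9]
grip_width: 0.0185
```

```bash
python3 -m jog '[[[0,0,-0.003,0,0,0,255],[0,0,-0.006,0,0,0,255],[0,0,-0.009,0,0,0,255],[0,0,-0.012,0,0,0,255],[0,0,-0.012,0,0,0,255]]]'
```

```text
clock: 7.22
eef_pos: [0.4899, -0.1534, 0.0667]
tool_rot: [0.007, 1.0, 0.0, 0.0]
ft_force: [1.2, 0.0, -1.9]
grip_width: 0.0187
```

```bash
python3 -m jog '[[[0,0,-0.002,0,0,0,255],[0,0,-0.004,0,0,0,255],[0,0,-0.006,0,0,0,255],[0,0,-0.006,0,0,0,255],[0,0,-0.006,0,0,0,255]]]';python3 -m jog '[[[0,0,-0.001,0,0,0,255],[0,0,-0.002,0,0,0,255],[0,0,-0.002,0,0,0,255]]]'
```

```text
clock: 7.63
eef_pos: [0.4898, -0.1536, 0.061]
tool_rot: [0.007, 1.0, -0.0, -0.0]
ft_force: [0.9, -0.6, -1.5]
grip_width: 0.0185
clock: 7.88
eef_pos: [0.4901, -0.1536, 0.0607]
tool_rot: [0.007, 1.0, -0.0, 0.001]
ft_force: [-2.6, 1.4, 8.7]
grip_width: 0.0186
```

Depth test: the right-hand carrier swallows the gauge to its handle (9 N contact at full depth), so it is the oversize one. I'm unloading slightly and dragging it toward the red bay.

```bash
python3 -m jog '[[[0,0,0.0025,0,0,0,255],[0.005,0.002,0.0025,0,0,0,255],[0.014,0.006,0.0025,0,0,0,255],[0.026,0.011,0.0025,0,0,0,255],[0.038,0.016,0.0025,0,0,0,255],[0.05,0.021,0.0025,0,0,0,255]]]';python3 -m jog '[[[0.012,0.005,0,0,0,0,255],[0.024,0.01,0,0,0,0,255],[0.036,0.015,0,0,0,0,255],[0.048,0.02,0,0,0,0,255],[0.056,0.024,0,0,0,0,255],[0.061,0.026,0,0,0,0,255],[0.061,0.026,0,0,0,0,255],[0.061,0.026,0,0,0,0,255]]]'; python3 - <<'E'
from h import *
a=bot.camera("top");cv2.imwrite("pics/t4.png",a)
b=bot.camera("scene");cv2.imwrite("pics/s4.png",b)
u,v=map(int,proj("scene",[.64,-.103,.03])); p,q=map(int,proj("top",[.64,-.103,.03]));print(u,v,p,q)
cv2.imwrite("pics/c4.png",np.hstack([cv2.resize(b[v-50:v+50,u-33:u+33],(396,600),interpolation=cv2.INTER_CUBIC),cv2.resize(a[q-50:q+50,p-33:p+33],(396,600),interpolation=cv2.INTER_CUBIC)]))
E
```

```text
clock: 8.38
eef_pos: [0.5384, -0.1332, 0.0615]
tool_rot: [0.008, 1.0, -0.001, -0.002]
ft_force: [-6.0, -2.4, 6.3]
grip_width: 0.0188
clock: 9.05
eef_pos: [0.6013, -0.1062, 0.061]
tool_rot: [0.007, 1.0, 0.0, 0.0]
ft_force: [-0.7, -0.2, -1.7]
grip_width: 0.0186
245 270 324 175
```

View pics/c4.png

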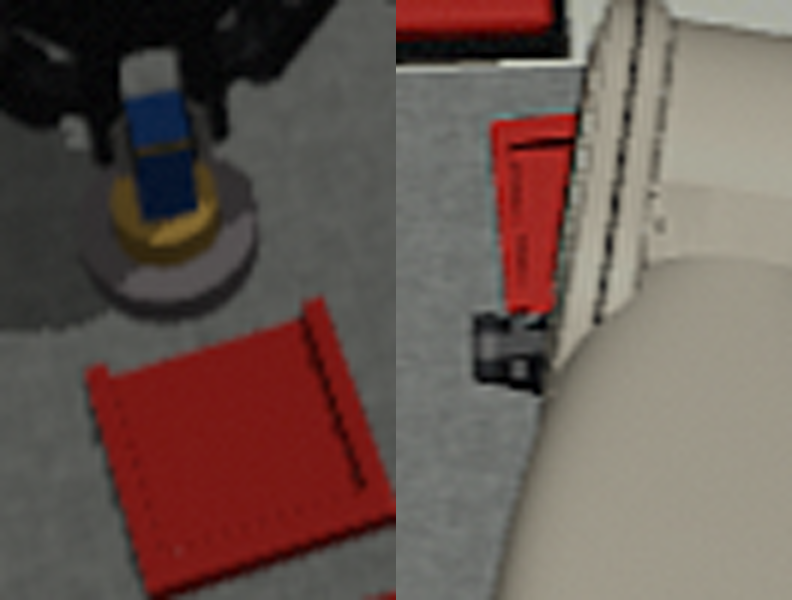

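```bash
cat >> h.py <<'E'
def bay(a,b):
    d=(b-a)[:2];w=np.linalg.norm(d);d=d/w;ax=np.array([d[1],-d[0]]);ax*=np.sign(ax[0])
    return w,((a+b)/2)[:2]+.041*ax,np.degrees(np.arctan2(ax[1],ax[0]))
E
python3 - <<'E'
from h import *
np.set_printoptions(precision=4,suppress=True)
S=lambda x,y,z:onz("scene",212-.5+(x+.5)/6,220-.5+(y+.5)/6,z)
print(bay(S(88,371,.016),S(320,299,.016)))
print("back-left",S(150,597,.016), "carrier",S(80,235,.02),S(257,225,.02),(S(80,235,.02)+S(257,225,.02))/2,"bush",S(163,205,.038))
E
```

```text
(np.float64(0.08312016373487774), array([ 0.685 , -0.1017]), np.float64(4.490548375690366))
back-left [ 0.7313 -0.1412  0.016 ] carrier [ 0.5972 -0.1396  0.02  ] [ 0.609  -0.0786  0.02  ] [ 0.6031 -0.1091  0.02  ] bush [ 0.6029 -0.1096  0.038 ]
```

```bash
python3 -m jog '[[[0.005,0.0015,0,0,0,0,255],[0.012,0.002,0,0,0,0,255],[0.02,0.0025,0,0,0,0,255],[0.028,0.003,0,0,0,0,255],[0.034,0.0035,0,0,0,0,255],[0.04,0.004,0,0,0,0,255]]]';python3 -m jog '[[[0.006,0.0005,0,0,0,0,255],[0.012,0.001,0,0,0,0,255],[0.018,0.0015,0,0,0,0,255],[0.024,0.002,0,0,0,0,255],[0.03,0.0025,0,0,0,0,255],[0.033,0.003,0,0,0,0,255]]]'
```

```text
clock: 9.65
eef_pos: [0.641, -0.1024, 0.0614]
tool_rot: [0.007, 1.0, 0.0, -0.0]
ft_force: [-2.6, -0.4, 1.0]
grip_width: 0.0186
clock: 10.15
eef_pos: [0.6749, -0.0994, 0.0614]
tool_rot: [0.007, 1.0, -0.0, 0.0]
ft_force: [-1.7, -0.5, -0.9]
grip_width: 0.0191
```

```bash
python3 -m jog '[[[0.0015,0,0,0,0,0,255],[0.003,0,0,0,0,0,255],[0.0045,0,0,0,0,0,255],[0.006,0,0,0,0,0,255],[0.006,0,0,0,0,0,255]]]'
```

```text
clock: 10.57
eef_pos: [0.6801, -0.0995, 0.0615]
tool_rot: [0.007, 1.0, 0.0, 0.0]
ft_force: [-1.9, 0.5, -1.4]
grip_width: 0.0188
```

```bash
python3 -m jog '[[[0.0015,0,0,0,0,0,255],[0.003,0,0,0,0,0,255],[0.004,0,0,0,0,0,255],[0.004,0,0,0,0,0,255]]]'; python3 -m jog '[[[0.0015,0,0,0,0,0,255],[0.003,0,0,0,0,0,255],[0.003,0,0,0,0,0,255]]]'
```

```text
clock: 10.9
eef_pos: [0.6841, -0.0995, 0.0617]
tool_rot: [0.007, 1.0, -0.0, 0.0]
ft_force: [-1.3, 0.4, -1.7]
grip_width: 0.0189
clock: 11.15
eef_pos: [0.687, -0.0995, 0.0617]
tool_rot: [0.007, 1.0, -0.0, 0.0]
ft_force: [-2.3, -0.8, -1.1]
grip_width: 0.0188
```

```bash
python3 -m jog '[[[0.0015,0,0,0,0,0,255],[0.003,0,0,0,0,0,255],[0.003,0,0,0,0,0,255]]]'
```

```text
clock: 11.4
eef_pos: [0.6885, -0.0996, 0.0619]
tool_rot: [0.007, 1.0, -0.0, -0.001]
ft_force: [-7.0, 0.2, 3.3]
grip_width: 0.0187
```

```bash
python3 -m jog '[[[0.001,0,0,0,0,0,255],[0.0015,0,0,0,0,0,255],[0.0015,0,0,0,0,0,255]]]'; python3 - <<'E'
from h import *
b=bot.camera("scene");cv2.imwrite("pics/s5.png",b)
u,v=map(int,proj("scene",[.69,-.1,.03]));print(u,v)
cv2.imwrite("pics/c5.png",cv2.resize(b[v-45:v+45,u-60:u+60],(800,600),interpolation=cv2.INTER_CUBIC))
E
```

```text
clock: 11.65
eef_pos: [0.6891, -0.0996, 0.062]
tool_rot: [0.007, 1.0, -0.0, -0.002]
ft_force: [-7.0, 0.4, 4.7]
grip_width: 0.0186
252 291
```

View pics/c5.png

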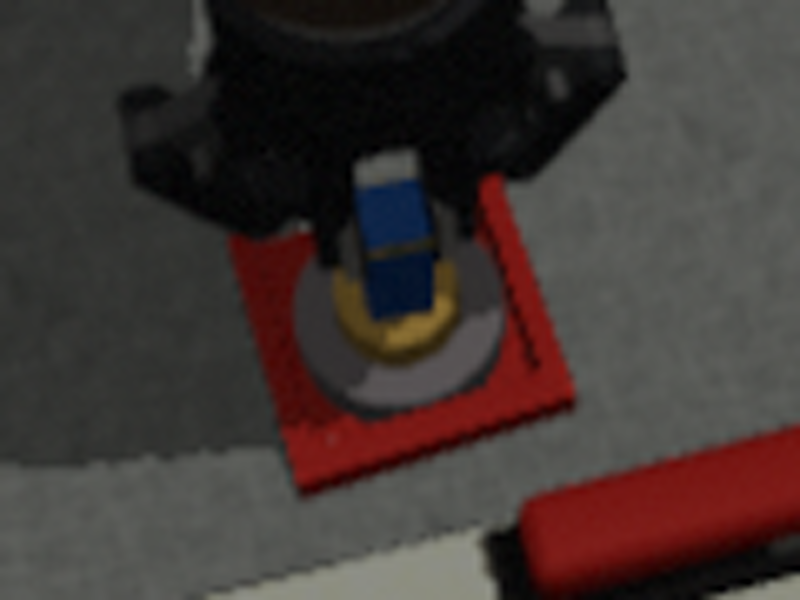

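```bash
python3 - <<'E'
from h import *
np.set_printoptions(precision=4,suppress=True)
f=120/800
S=lambda x,y,z:onz("scene",192-.5+(x+.5)*f,246-.5+(y+.5)*f,z)[:2]
P=np.array([S(x,y,.016) for x,y in [(230,238),(498,178),(575,395),(302,483)]])
ax=(P[2]+P[3]-P[0]-P[1])/2;L=np.linalg.norm(ax);ax/=L
print(P.mean(0),L,np.degrees(np.arctan2(ax[1],ax[0])),"org",(P[0]+P[1])/2+.041*ax)
from scipy.optimize import least_squares
# carrier top rim points fit, r=.032
Q=np.array([S(x,y,.020) for x,y in [(296,315),(310,360),(350,400),(400,408),(450,395),(490,362),(506,315)]])
r=least_squares(lambda c:np.hypot(*(Q-c).T)-.032,[.68,-.1]);print("carrier",r.x,r.fun)
B=np.array([S(x,y,.038) for x,y in [(335,300),(350,333),(395,350),(440,335),(458,290)]])
r=least_squares(lambda c:np.hypot(*(B-c).T)-.0185,[.68,-.1]);print("bush",r.x,r.fun)
E
```

```text
[ 0.687  -0.1014] 0.07908293297959379 4.35750286482458 org [ 0.6884 -0.1013]
carrier [ 0.6847 -0.1006] [-0.0002 -0.0005  0.0006 -0.0001 -0.0002  0.0002 -0.0005]
bush [ 0.6876 -0.1016] [-0.0002 -0.     -0.0003  0.0004 -0.0005]
```

```bash
python3 -m jog '[[[0.001,0,-0.001,0,0,0,255],[0.002,0,-0.001,0,0,0,255],[0.002,0,-0.001,0,0,0,255],[0.002,0,-0.001,0,0,0,255],[0.002,0,-0.001,0,0,0,255]]]'
```

```text
clock: 12.12
eef_pos: [0.6903, -0.0999, 0.0614]
tool_rot: [0.008, 1.0, -0.0, -0.003]
ft_force: [-9.4, -0.4, 7.1]
grip_width: 0.0188
```

```bash
python3 -m jog '[[[0.001,0,0.0015,0,0,0,255],[0.002,0,0.0015,0,0,0,255],[0.003,0,0.0015,0,0,0,255],[0.003,0,0.0015,0,0,0,255],[0.003,0,0.0015,0,0,0,255],[0.003,0,0.0015,0,0,0,255]]]';python3 - <<'E'
from h import *
a=cv2.imread("pics/s5.png");b=bot.camera("scene");cv2.imwrite("pics/s6.png",b)
g=lambda i:cv2.cvtColor(i[300:318,234:272],cv2.COLOR_BGR2GRAY).astype(np.float32)
print(cv2.phaseCorrelate(g(a),g(b)))
f=lambda i:i[285:320,238:270]
print(np.abs(f(a).astype(int)-f(b)).mean())
E
```

```text
clock: 12.62
eef_pos: [0.6928, -0.1003, 0.0622]
tool_rot: [0.008, 1.0, -0.001, -0.004]
ft_force: [-9.7, -1.3, 4.9]
grip_width: 0.0191
((0.2972224267835202, 0.18015397269087963), 0.9192343784703149)
4.180059523809524
```

```bash
python3 - <<'E'
from h import *
for n in("s5","s6"):
    a=cv2.imread(f"pics/{n}.png").astype(int); r=a[:,:,2]-a[:,:,1]
    print(n)
    for c in (246,250,254,258): print(c,r[300:318,c])
    print("bush row",[list(a[y,240:266,0]-a[y,240:266,2]) for y in (294,)])
E
```

```text
s5
246 [ 3  3  3  3  4  3  3  2  7 63 95 99 98 99 98 78 45 28]
250 [10  5  4  4  4  4  3  1 31 80 99 99 98 97 78 43 24  4]
254 [ 7  5  4  5  4  4  5 63 96 98 99 98 88 62 42 10  0 -2]
258 [  5   5   5   5   5  10  75  98  99 100 101  81  42  27   5  -2  -2  -2]
bush row [[np.int64(-2), np.int64(-1), np.int64(-11), np.int64(-38), np.int64(-50), np.int64(-54), np.int64(-55), np.int64(-42), np.int64(-27), np.int64(-32), np.int64(-35), np.int64(-41), np.int64(-66), np.int64(-80), np.int64(-84), np.int64(-84), np.int64(-83), np.int64(-78), np.int64(-61), np.int64(-44), np.int64(-24), np.int64(-5), np.int64(-4), np.int64(-4), np.int64(-3), np.int64(-4)]]
s6
246 [ 4  3  2  3  2  3  4  4  8 54 91 97 99 97 99 79 44 26]
250 [11  6  4  5  4  3  3  3 31 80 99 97 98 98 78 42 24  4]
254 [ 10   7   5   5   4   4   4  57  95  98 100  99  88  63  44  11   0  -1]
258 [ 4  4  4  4  5  7 69 99 99 96 99 78 45 28  5 -1 -1 -2]
bush row [[np.int64(-3), np.int64(-2), np.int64(-13), np.int64(-40), np.int64(-54), np.int64(-56), np.int64(-56), np.int64(-28), np.int64(1), np.int64(8), np.int64(-15), np.int64(-22), np.int64(-30), np.int64(-34), np.int64(-42), np.int64(-51), np.int64(-69), np.int64(-82), np.int64(-78), np.int64(-56), np.int64(-33), np.int64(-7), np.int64(-3), np.int64(-1), np.int64(-2), np.int64(-3)]]
```

```bash
python3 -m jog '[[[-0.003,0,0,0,0,0,255],[-0.006,0,0,0,0,0,255],[-0.006,0,0,0,0,0,150],[-0.006,0,0,0,0,0,150],[-0.008,0,0,0,0,0,150],[-0.010,0,0,0,0,0,150],[-0.010,0,0,0,0,0,150]]]';python3 - <<'E'
from h import *
import pickle
a=cv2.imread("pics/s5.png").astype(int);M=bot.camera_model("wrist");w=bot.camera("wrist");b=bot.camera("scene").astype(int)
pickle.dump(M,open("w7.pkl","wb"));cv2.imwrite("pics/w7.png",w);cv2.imwrite("pics/s7.png",b)
r=b[:,:,2]-b[:,:,1]
for c in (246,254): print(c,r[300:318,c])
cv2.imwrite("pics/c7.png",np.hstack([cv2.resize(w[120:360,180:380],(400,480),interpolation=cv2.INTER_CUBIC),cv2.resize(b[250:322,222:282].astype(np.uint8),(400,480),interpolation=cv2.INTER_CUBIC)]))
E
```

```text
clock: 13.25
eef_pos: [0.6865, -0.0994, 0.0625]
tool_rot: [0.007, 1.0, 0.0, 0.0]
ft_force: [0.3, 0.1, 0.0]
grip_width: 0.035
246 [ 2  3  5  5  4  4  4  1 16 66 94 98 99 99 99 78 43 28]
254 [ 6  4  6  5  4  4  3 66 97 99 98 99 89 65 43 11  0 -3][ WARN:0@2.382] global loadsave.cpp:1063 imwrite_ Unsupported depth image for selected encoder is fallbacked to CV_8U.
```

View pics/c7.png

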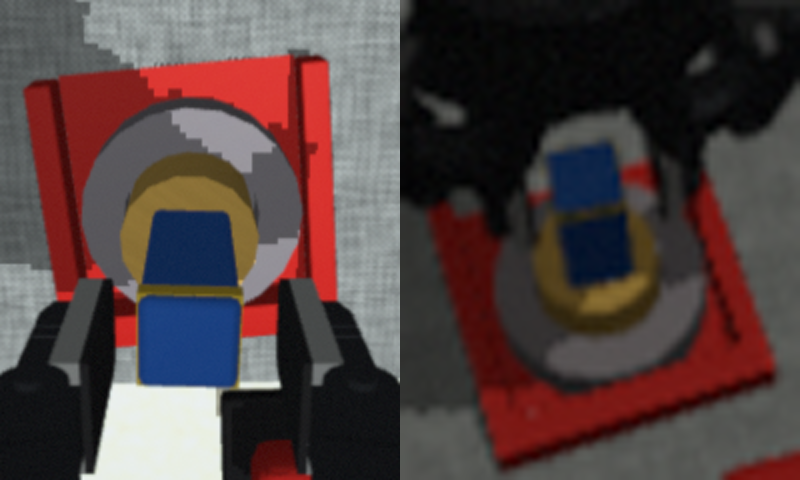

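```bash
python3 - <<'E'
from h import *
import pickle
M=pickle.load(open("w7.pkl","rb"))
W=lambda x,y,z:onz("wrist",180-.25+x/2,120-.25+y/2,z,M)[:2]
H=np.array([W(x,y,.092) for x,y in[(138,297),(241,297),(239,386),(139,386)]]);print(H,H.mean(0),bot.get_obs()["eef_pos"])
a,b=W(25,88,.016),W(327,59,.016);d=b-a;print(a,b,bay(a,b))
E
```

```text
[[ 0.67456983 -0.10990358]
 [ 0.67483883 -0.0904331 ]
 [ 0.69425621 -0.09070481]
 [ 0.69398489 -0.11046097]] [ 0.68441244 -0.10037562] [ 0.68656243 -0.09944502  0.06231193]
[ 0.6471674  -0.14622594] [ 0.64028895 -0.06220767] (np.float64(0.08429936143805222), array([ 0.68459146, -0.10087139]), np.float64(4.680284298780311))
```

Gauge at (0.684,-0.100), red bay origin (0.685,-0.101): home, with the gauge upright and seated. I'm regripping centred, then lifting and moving near the middle carrier.

```bash
python3 -m jog '[[[-0.002,-0.001,-0.002,0,0,0,150],[-0.002,-0.001,-0.003,0,0,0,150],[-0.002,-0.001,-0.003,0,0,0,255],[-0.002,-0.001,-0.003,0,0,0,255],[-0.002,-0.001,-0.003,0,0,0,255],[-0.002,-0.001,-0.003,0,0,0,255]]]'; python3 -m jog '[[[0,0,0.005,0,0,0,255],[0,0,0.012,0,0,0,255],[0,0,0.025,0,0,0,255],[0,0,0.045,0,0,0,255],[0,0,0.07,0,0,0,255],[-0.015,0.015,0.095,0,0,0,255],[-0.04,0.035,0.11,0,0,0,255],[-0.065,0.06,0.12,0,0,0,255],[-0.09,0.085,0.12,0,0,0,255],[-0.115,0.105,0.12,0,0,0,255]]]'; python3 -m jog '[[[-0.02,0.013,0,0,0,0,255],[-0.025,0.013,0,0,0,0,255],[-0.025,0.013,0,0,0,0,255],[-0.025,0.013,0,0,0,0,255]]]'; python3 - <<'E'
from h import *
import pickle
M=bot.camera_model("wrist");w=bot.camera("wrist");pickle.dump(M,open("w8.pkl","wb"));cv2.imwrite("pics/w8.png",w)
print(proj("wrist",[.496,.017,.038],M))
cv2.imwrite("pics/c8.png",cv2.resize(w[0:240,160:400],(600,600),interpolation=cv2.INTER_CUBIC))
E
```

```text
clock: 13.85
eef_pos: [0.6843, -0.1005, 0.0589]
tool_rot: [0.007, 1.0, -0.0, -0.0]
ft_force: [-0.6, 0.8, -0.3]
grip_width: 0.019
clock: 14.68
eef_pos: [0.569, 0.0059, 0.1811]
tool_rot: [0.007, 1.0, 0.0, 0.002]
ft_force: [-0.8, 0.3, -1.2]
grip_width: 0.0188
clock: 15.02
eef_pos: [0.5451, 0.0173, 0.1801]
tool_rot: [0.007, 1.0, -0.0, 0.001]
ft_force: [-0.9, -0.5, -1.9]
grip_width: 0.0189
(np.float64(275.8636217102918), np.float64(130.44255608830554))
```

View pics/c8.png

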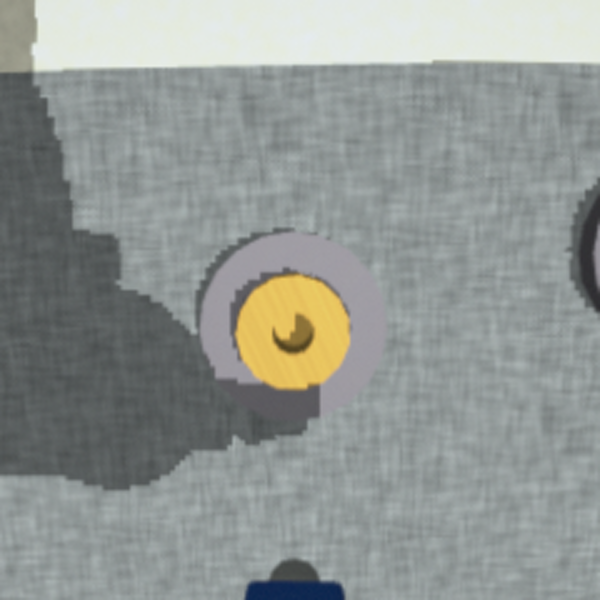

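```bash
python3 - <<'E'
from h import *
import pickle
M=pickle.load(open("w8.pkl","rb"));print(onz("wrist",276.9,132.8,.038,M),bot.get_obs()["eef_pos"])
E
```

```text
[0.49787931 0.01780469 0.038     ] [0.54553596 0.01704113 0.1798024 ]
```

```bash
python3 -m jog '[[[-0.02,0.0005,0,0,0,0,255],[-0.04,0.0005,-0.01,0,0,0,255],[-0.048,0.0005,-0.03,0,0,0,255],[-0.048,0.0005,-0.055,0,0,0,255],[-0.048,0.0005,-0.075,0,0,0,255],[-0.048,0.0005,-0.083,0,0,0,255],[-0.048,0.0005,-0.086,0,0,0,255],[-0.048,0.0005,-0.086,0,0,0,255]]]';python3 -m jog '[[[0,0,-0.004,0,0,0,255],[0,0,-0.008,0,0,0,255],[0,0,-0.011,0,0,0,255],[0,0,-0.014,0,0,0,255],[0,0,-0.014,0,0,0,255]]]'
```

```text
clock: 15.73
eef_pos: [0.4969, 0.0175, 0.0927]
tool_rot: [0.008, 1.0, -0.0, -0.0]
ft_force: [-0.3, -0.6, -0.9]
grip_width: 0.0185
clock: 16.15
eef_pos: [0.496, 0.018, 0.0788]
tool_rot: [0.007, 1.0, -0.0, -0.0]
ft_force: [-0.3, -1.1, -0.9]
grip_width: 0.0189
```

Entered freely about 8 mm. I'm continuing slowly to the step, which should come at TCP z ≈ 0.072.

```bash
python3 -m jog '[[[0,0,-0.0015,0,0,0,255],[0,0,-0.003,0,0,0,255],[0,0,-0.0045,0,0,0,255],[0,0,-0.006,0,0,0,255],[0,0,-0.006,0,0,0,255]]]';python3 -m jog '[[[0,0,-0.001,0,0,0,255],[0,0,-0.002,0,0,0,255],[0,0,-0.003,0,0,0,255],[0,0,-0.003,0,0,0,255]]]'
```

```text
clock: 16.57
eef_pos: [0.4961, 0.018, 0.0728]
tool_rot: [0.007, 1.0, -0.0, -0.0]
ft_force: [-0.2, 0.3, -1.1]
grip_width: 0.0186
clock: 16.9
eef_pos: [0.4967, 0.0178, 0.0712]
tool_rot: [0.007, 1.0, -0.0, 0.001]
ft_force: [-2.2, -0.8, 6.0]
grip_width: 0.0186
```

```bash
python3 - <<'E'
from h import *
np.set_printoptions(precision=4,suppress=True)
for cam,img in (("scene","scene"),("top","top")):
    a=cv2.imread(f"pics/{img}.png").astype(int)
    for n,ch,c in (("red",2,(.685,-.1)),("green",1,(.67,.097))):
        o=[k for k in(0,1,2) if k!=ch]
        m=((a[:,:,ch]-np.maximum(a[:,:,o[0]],a[:,:,o[1]]))>25).astype(np.uint8)
        u,v=map(int,proj(cam,[*c,.01])); k=np.zeros_like(m);k[v-33:v+33,u-33:u+33]=1
        if cam=="top": pass
        C=max(cv2.findContours(m*k,cv2.RETR_EXTERNAL,cv2.CHAIN_APPROX_NONE)[0],key=cv2.contourArea)
        H=cv2.convexHull(C);H=cv2.approxPolyDP(H,3,True)[:,0]
        W=np.array([onz(cam,*p,.016)[:2] for p in H]);print(cam,n,H.tolist(),W.tolist())
        i=np.argsort(W[:,0])[:2]; print(bay(*W[i]))
E
```

```text
scene red [[265, 269], [277, 306], [237, 319], [226, 281]] [[0.6400031679722401, -0.06304630191441943], [0.7253782905022638, -0.05876163262962249], [0.7313406450632596, -0.14035808244015635], [0.6463587267091008, -0.14663037767129328]]
(np.float64(0.08382535921180721), array([ 0.6841, -0.1017]), np.float64(4.348284166766793))
scene green [[352, 243], [370, 274], [335, 288], [318, 256]] [[0.6268836569447082, 0.13513399913048868], [0.7070221074327138, 0.14577442381421818], [0.7182100794847698, 0.06491371977454866], [0.6387277704068682, 0.053501707137398186]]
(np.float64(0.08248705425549945), array([0.6734, 0.1002]), np.float64(8.255495490268398))
top red [[339, 142], [342, 172], [310, 177], [306, 145]] [[0.7291597002679022, -0.1440162177461492], [0.6498909930631114, -0.1499144620285987], [0.6384187828529658, -0.06646165395495565], [0.7230967522786877, -0.057692839490207905]]
(np.float64(0.08423765655858471), array([ 0.6848, -0.1026]), np.float64(7.827357641478423))
top green [[260, 148], [265, 178], [233, 183], [229, 153]] [[0.7176454727272586, 0.06302623991966899], [0.6380608780402397, 0.051007419952703435], [0.6264651510435626, 0.1348928527981378], [0.7059845253265848, 0.14464736964374308]]
(np.float64(0.08468309588251569), array([0.6729, 0.0986]), np.float64(7.870285555105346))
```

The middle bushing stops the gauge at its step (tip about 20 mm above the carrier's underside), so it is the right one. I'm dragging it toward the green bay.

```bash
python3 -m jog '[[[0,0,0.0025,0,0,0,255],[0.004,0.003,0.0025,0,0,0,255],[0.011,0.008,0.0025,0,0,0,255],[0.02,0.0147,0.0025,0,0,0,255],[0.029,0.0213,0.0025,0,0,0,255],[0.038,0.028,0.0025,0,0,0,255],[0.048,0.0355,0.0025,0,0,0,255]]]';python3 -m jog '[[[0.01,0.0073,0,0,0,0,255],[0.02,0.0147,0,0,0,0,255],[0.03,0.022,0,0,0,0,255],[0.039,0.0287,0,0,0,0,255],[0.045,0.033,0,0,0,0,255],[0.049,0.036,0,0,0,0,255],[0.049,0.036,0,0,0,0,255],[0.049,0.036,0,0,0,0,255]]]'
```

```text
clock: 17.48
eef_pos: [0.5429, 0.0524, 0.0727]
tool_rot: [0.008, 1.0, -0.002, -0.002]
ft_force: [-5.5, -3.9, 5.8]
grip_width: 0.0189
clock: 18.15
eef_pos: [0.5932, 0.0894, 0.0724]
tool_rot: [0.007, 1.0, -0.0, -0.0]
ft_force: [-2.3, -1.1, 3.3]
grip_width: 0.0189
```

```bash
python3 -m jog '[[[0.004,0.0005,0,0,0,0,255],[0.01,0.0015,0,0,0,0,255],[0.018,0.0025,0,0,0,0,255],[0.026,0.0038,0,0,0,0,255],[0.034,0.005,0,0,0,0,255],[0.04,0.006,0,0,0,0,255]]]';python3 -m jog '[[[0.006,0.001,0,0,0,0,255],[0.012,0.0018,0,0,0,0,255],[0.018,0.0027,0,0,0,0,255],[0.024,0.0036,0,0,0,0,255],[0.03,0.0045,0,0,0,0,255],[0.03,0.0045,0,0,0,0,255]]]';python3 -m jog '[[[0.0015,0.0002,0,0,0,0,255],[0.003,0.0004,0,0,0,0,255],[0.0045,0.0006,0,0,0,0,255],[0.006,0.0008,0,0,0,0,255],[0.006,0.0008,0,0,0,0,255]]]'
```

```text
clock: 18.65
eef_pos: [0.6325, 0.0958, 0.0725]
tool_rot: [0.007, 1.0, 0.0, -0.001]
ft_force: [-5.1, -1.0, 6.9]
grip_width: 0.0184
clock: 19.15
eef_pos: [0.6639, 0.1005, 0.0724]
tool_rot: [0.007, 1.0, 0.0, 0.0]
ft_force: [-3.3, -0.8, 2.6]
grip_width: 0.0186
clock: 19.57
eef_pos: [0.6692, 0.1009, 0.0724]
tool_rot: [0.007, 1.0, 0.0, -0.0]
ft_force: [-3.4, -0.1, 3.5]
grip_width: 0.0184
```

```bash
python3 -m jog '[[[0.0015,0.0002,0,0,0,0,255],[0.003,0.0004,0,0,0,0,255],[0.004,0.0006,0,0,0,0,255],[0.004,0.0006,0,0,0,0,255]]]'; python3 -m jog '[[[0.0015,0.0002,0,0,0,0,255],[0.003,0.0004,0,0,0,0,255],[0.003,0.0004,0,0,0,0,255]]]'
```

```text
clock: 19.9
eef_pos: [0.6735, 0.1014, 0.0724]
tool_rot: [0.007, 1.0, 0.0, 0.0]
ft_force: [-3.3, -0.6, 1.5]
grip_width: 0.0189
clock: 20.15
eef_pos: [0.6749, 0.1016, 0.0726]
tool_rot: [0.007, 1.0, -0.0, -0.002]
ft_force: [-7.9, -1.0, 4.6]
grip_width: 0.0187
```

```bash
python3 -m jog '[[[0.001,0,0,0,0,0,255],[0.002,0,0,0,0,0,255],[0.002,0,0,0,0,0,255]]]'; python3 -m jog '[[[-0.002,0,-0.001,0,0,0,255],[-0.0035,0,-0.001,0,0,0,255],[-0.0035,0,-0.001,0,0,0,150],[-0.0035,0,-0.001,0,0,0,150],[-0.0035,0,-0.001,0,0,0,150],[-0.0035,0,-0.001,0,0,0,150]]]';  python3 - <<'E'
from h import *
import pickle
M=bot.camera_model("wrist");w=bot.camera("wrist");pickle.dump(M,open("w9.pkl","wb"));cv2.imwrite("pics/w9.png",w)
b=bot.camera("scene");cv2.imwrite("pics/s9.png",b);u,v=map(int,proj("scene",[.67,.1,.04]));print(u,v)
cv2.imwrite("pics/c9.png",np.hstack([cv2.resize(w[120:360,180:380],(400,480),interpolation=cv2.INTER_CUBIC),cv2.resize(b[v-36:v+36,u-30:u+30],(400,480),interpolation=cv2.INTER_CUBIC)]))
E
```

```text
clock: 20.4
eef_pos: [0.6766, 0.1015, 0.0727]
tool_rot: [0.007, 1.0, -0.0, -0.002]
ft_force: [-8.2, -0.8, 5.6]
grip_width: 0.0186
clock: 20.9
eef_pos: [0.6756, 0.1019, 0.0715]
tool_rot: [0.007, 1.0, 0.0, 0.001]
ft_force: [-0.3, 0.2, -0.1]
grip_width: 0.0356
344 258
```

View pics/c9.png

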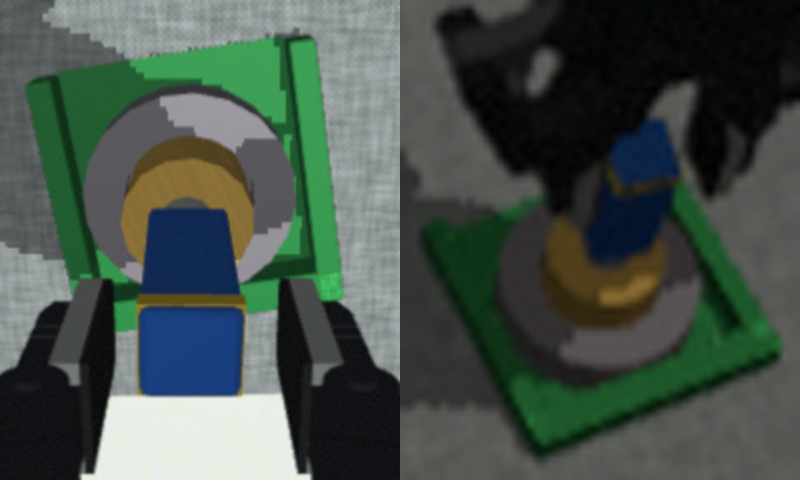

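```bash
python3 - <<'E'
from h import *
import pickle
np.set_printoptions(precision=4,suppress=True)
M=pickle.load(open("w9.pkl","rb"))
W=lambda x,y,z:onz("wrist",180-.25+x/2,120-.25+y/2,z,M)[:2]
print("handle",np.mean([W(x,y,.1045) for x,y in[(139,307),(244,307),(242,395),(140,395)]],0))
print("bay",bay(W(28,85,.016),W(315,37,.016)))
from scipy.optimize import least_squares
Q=np.array([W(x,y,.020) for x,y in [(84,190),(97,140),(135,100),(185,86),(245,105),(280,140),(295,190)]])
r=least_squares(lambda c:np.hypot(*(Q-c).T)-.032,[.68,.1]);print("carrier",r.x,r.fun)
B=np.array([W(x,y,.038) for x,y in [(121,215),(140,172),(187,158),(235,172),(254,215)]])
r=least_squares(lambda c:np.hypot(*(B-c).T)-.0185,[.68,.1]);print("bush",r.x,r.fun)
S=lambda x,y,z:onz("scene",314-.5+(x-400)*.15,222-.5+y*.15,z)[:2]
Q=np.array([S(x,y,.020) for x,y in [(498,275),(515,325),(560,363),(600,372),(650,355),(690,310),(698,265)]])
r=least_squares(lambda c:np.hypot(*(Q-c).T)-.032,[.68,.1]);print("scene carrier",r.x,r.fun)
a=cv2.imread("pics/s9.png").astype(int);b=cv2.imread("pics/scene.png").astype(int);d=np.abs(a-b).max(2)
for n,p in dict(c1=(.473,.151,.03),marker=(.385,.02,.01),stapler=(.745,-.06,.03),tape=(.6,-.3,.02),mouse=(.5,-.3,.02),cup=(.6,.27,.05)).items():
    u,v=map(int,proj("scene",p));print(n,u,v,d[v-12:v+12,u-12:u+12].mean())
E
```

```text
handle [0.6736 0.1014]
bay (np.float64(0.08413887251964965), array([0.6711, 0.1017]), np.float64(8.631667304808355))
carrier [0.6699 0.1003] [-0.0008 -0.0005  0.0004  0.0006 -0.0004 -0.0005 -0.0003]
bush [0.6715 0.1001] [-0.0002  0.0004 -0.0006  0.0005 -0.0002]
scene carrier [0.6702 0.0984] [-0.0009 -0.0003  0.0009  0.001  -0.0012 -0.0012  0.0009]
c1 336 184 16.57638888888889
marker 274 172 15.543402777777779
stapler 278 312 10.42013888888889
tape 147 277 11.802083333333334
mouse 144 237 12.491319444444445
cup 407 211 13.01736111111111
```

```bash
python3 -m jog '[[[0,0,0,0,0,0,100],[0,0,0,0,0,0,100],[0,0,0.01,0,0,0,100],[0,0,0.03,0,0,0,100],[0,0,0.06,0,0,0,100],[0,0,0.1,0,0,0,100],[-0.03,0,0.13,0,0,0,100],[-0.07,0,0.14,0,0,0,100],[-0.11,0,0.14,0,0,0,100],[-0.15,0,0.14,0,0,0,100]]]'; python3 -m jog '[[[-0.03,-0.03,0,0,0,0,100],[-0.06,-0.06,0,0,0,0,100],[-0.08,-0.09,0,0,0,0,100],[-0.09,-0.12,0,0,0,0,100],[-0.09,-0.12,0,0,0,0,100]]]'; python3 - <<'E'
from h import *
b=bot.camera("scene");a=bot.camera("top");cv2.imwrite("pics/s10.png",b);cv2.imwrite("pics/t10.png",a)
cv2.imwrite("pics/c10.png",np.hstack([cv2.resize(b[160:340,190:390],(400,360),interpolation=cv2.INTER_CUBIC),cv2.resize(a[130:310,180:380],(400,360),interpolation=cv2.INTER_CUBIC)]))
E
```

```text
clock: 21.83
eef_pos: [0.5243, 0.1019, 0.2138]
tool_rot: [0.007, 1.0, 0.0, 0.002]
ft_force: [0.2, -0.0, 0.4]
grip_width: 0.0519
clock: 22.25
eef_pos: [0.4325, -0.0219, 0.213]
tool_rot: [0.01, 1.0, -0.001, 0.0]
ft_force: [-0.6, 0.2, 0.0]
grip_width: 0.0521
```

```bash
python3 - <<'E'
from h import *
I={n:cv2.imread(f"pics/{n}.png").astype(int) for n in("scene","s7","s9","s10")}
def cen(n,m,box):
    x0,y0,x1,y1=box; ys,xs=np.nonzero(m[y0:y1,x0:x1]);return n,len(xs),round(xs.mean()+x0,2),round(ys.mean()+y0,2)
brass=lambda a:(a[:,:,2]-a[:,:,0]>35)&(a[:,:,1]-a[:,:,0]>20)
blue=lambda a:(a[:,:,0]-a[:,:,2]>25)
for n in("scene","s10"): print("c1 brass",cen(n,brass(I[n]),(322,170,355,200)))
for n in("s9","s10"):
    print("green bush",cen(n,brass(I[n]),(325,240,365,280)))
    print("handle blue",cen(n,blue(I[n]),(320,225,375,275)))
for n in("s7","s10"): print("red bush",cen(n,brass(I[n]),(235,275,270,305)))
# handle axis tilt: expected vs seen at s10
ys,xs=np.nonzero(blue(I["s10"])[225:275,320:375]);p=np.polyfit(ys,xs,1)[0]
A=np.array(proj("scene",[.6725,.101,.06]));B=np.array(proj("scene",[.6725,.101,.104]));print("slope",p,(B-A)[0]/(B-A)[1],A,B)
E
```

```text
c1 brass ('scene', 160, np.float64(336.68), np.float64(182.14))
c1 brass ('s10', 165, np.float64(336.74), np.float64(182.25))
green bush ('s9', 137, np.float64(343.76), np.float64(263.22))
handle blue ('s9', 160, np.float64(348.7), np.float64(250.5))
green bush ('s10', 138, np.float64(343.84), np.float64(261.64))
handle blue ('s10', 195, np.float64(348.07), np.float64(249.67))
red bush ('s7', 146, np.float64(251.45), np.float64(291.95))
red bush ('s10', 259, np.float64(250.93), np.float64(288.79))
slope -0.2218585005279835 -0.2616058328938306 [346.8845271  254.44963693] [349.77461419 243.40214976]
```

```bash
python3 -c "
from workcell import bot
print(bot.job_done())"
```

```text
the job is handed in; nothing more can be done
None
```

I handed the job in at about 22 s of robot time. My last checks point to success, but no verdict was reported.

- **Oversize bushing (far right):** it swallowed the gauge to the handle. I dragged it into the red bay until it met the stop. The wrist view then put the gauge at (0.684, -0.100) and the bay origin at (0.685, -0.101), and the gauge stayed sunk there for over 0.5 s.
- **Right bushing (middle):** it stopped the gauge at the step. I slid it to the green bay's stop, then released the gauge there. The wrist view put the carrier at (0.670, 0.100), against a bay origin of (0.671, 0.102).
- **Undersize bushing:** I identified it only by its visibly smaller bore and by elimination; I did not try the gauge in it. It has not moved: its image position shifted by about 0.1 pixel.
- **Forces:** the highest force in any reading was about 12 N in total, at the red stop. Forces are only read at the end of each move, so brief peaks in between would not show.

**Checks that disagreed or fell short:**
- The cameras differed by 2–4 mm, and the scene view put the green carrier's y about 3 mm away from the wrist estimate of the bay origin.
- At the red stop the gauge slipped and tilted slightly in the grip, so I let it reseat and regripped it before lifting.
- The final picture could not be viewed because the 12-picture limit was reached. Image code on the last frame showed the gauge handle within about 0.04 rad of upright.
- I did not properly check that the cup, mouse, tape, stapler and marker stayed put. The image differences there were too affected by shading to read, but no planned motion went close to them.

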